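# Empty the worn punches into the cutter bin

### The arm

A 7-joint arm with a two-finger parallel gripper is mounted at the origin on a cart in front of the work surface, level with it; the furniture and walls round the work are solid. World frame = base frame: x ahead of the robot, y to its left, z up, the work surface at z = 0. Lengths are in m, angles in rad, forces in N, time in s.
With the tool pointing down it reaches from about 0.425 to 1.025 m from the base axis. Payload 3.6 kg.
Tool frame: the origin (TCP) lies at the very end of the fingers, on their centre line; the grasp point (between the pads) lies r.tcp_to_grasp behind it (r.tcp_to_grasp is the distance from the TCP to the grasp point, in m); z points along the fingers, y is the line along which they close (so a half turn about z gives the same grasp; the last joint's range is limited). The gripper opens to 85 mm and grips with 20 to 120 N. Pads are 22 mm wide; open, the fingers measure 114 mm over their backs; the gripper's body (76 mm by 85 mm) begins 54 mm behind the grasp point. The pads swing forward as they close: fully open they stand 13 mm farther back than shut.
Start: joints at [-1.367, 0.591, 0.048, 1.609, -0.033, 0.943, -0.034], TCP at [0.212, 0.693, 0.231] pointing down, gripper open.
Joint ranges: [-2.69, 2.69], [-0.47, 2.24], [-1.27, 1.36], [0.19, 2.51], [-1.53, 4.68], [0.08, 2.07], [-3.09, 3.09]. Speed limits (rad/s): [2.57, 2.57, 3.14, 3.14, 3.14, 3.14, 3.14].

### API

Orientations are given as a unit quaternion [x, y, z, w].
In Python, from rig import r gives the robot as it stands.
- The arm moves only by the shell command python3 -m pendant 'ROWS'. ROWS is text: rows parted by semicolons, each of 7 numbers parted by spaces: the shift along the tool's x, y, z in units of 40 mm (1.0 is 40 mm), then the turn, a rotation vector about the tool's x, y, z in units of 6 degrees (1.0 is 6 degrees), then the opening, from -1 (shut) to 1 (fully open). In form: dx dy dz rx ry rz hand; .... A call has 1 to 20 rows; each row shifts and turns the commanded pose from where the row before left it, along the tool's axes as they then stand; what a row does not reach is not made up. A row lasts 1/12 s, in which the tool goes at most 41.7 mm and 7.16 degrees, less where a joint would pass 70% of its speed; a pose out of reach is approached as far as the arm can. A call is refused whole if a number of a shift passes 1 or a number of a turn 1, either way. A call with a gripper value outside its range is refused whole. The fingers move at their own pace and stop on an object; the grip force is fixed at half the most. Time passes only in rows, so rows that do not move let the fingers close. It gives the time, the measured TCP pose, the force, the opening and the grip force at its end, in the units of the state.
- r.state(): the state, without advancing time (a new reading comes with each control period).
- r.camera(name): name is "side" or "top" or "wrist"; returns (picture, depth): 420x560x3 uint8, red, green, blue; 420x560 float32, m along the optical axis (not along the pixel's ray), 0 where there is no reading.
- r.get_calibration(name): a dict with "camera_matrix" (3x3 intrinsics, pixels), "k1" (the pictures are not rectified: a ray, as slopes to the right and down, at radius r is drawn at 1 + k1 r^2 times it, then the intrinsics apply), "origin" and "orientation" of the camera in the world; the wrist camera has in their place "mount" (4x4, takes a point from camera to tool coordinates, whose origin is the TCP and whose axes are the flange's). Camera axes: x right, y down, z forward; pixel columns grow to the right and rows downward; lengths in m; the calibration is good to about 2 mm. A picture is of the moment at which its call begins: read the wrist's pose just before it. get_calibration takes no time and is no camera call.
- r.hand_in(): hands the job in; it is judged then, once.
Trained networks look in the newest picture that a camera, given by its name, has taken for a name from the list of things; names that differ only in an ending like _2 or _b are one class to them, and where a whole thing is asked for, a point or a joint stands for the part that bears it (a point fixed in the world has none). Each returns a list of dicts, best first, with "score" (0 to 1); they miss things now and then, are a little off and sometimes report something else, mostly with a low value. They report only what shows in the picture. A call takes as long as a camera call.
- r.look_for(camera, target): "bbox" ([left, top, width, height] in pixels, round what is visible of it).
The state is a dict: "time": time; "qpos": joint angles; "dq": joint speeds; "tau": joint torques, N m; "eef_pos": TCP position; "tcp_rot": TCP orientation; "contact_force": force on the tool from outside, world axes, zero at the start; "moment": the same for the moment, N m; "finger_gap": finger opening in m; "finger_force": force on a finger pad.
Only numpy, scipy, OpenCV 4.12 (cv2) and the standard library are available. Lean on these libraries where they do the work, as an engineer would, in place of code of your own. Each camera call takes 0.05 s, during which the arm holds its last target. There are 200 camera calls.

### The job

The three drive punches in the steel cup on the cork mat are blunt and go into the grey bin for old cutters, whose sprung flap only opens inward. Carry them over in the cup, push the flap well open with the cup's front rim, tip the cup so that all three slide through into the bin, and then draw the cup out, so that the flap springs shut, and stand it upright in the middle of its mat again. Leave the other things on the bench where they are.

Things in the scene. Friction and masses are not known exactly. Their poses are not given: they have to be found in the camera images.
- cup: Open-fronted tipping cup of bare sheet steel (like a small square scoop), 172 mm long, 84 mm wide, loose, 0.15 to 0.3 kg. Origin: on its underside, 72 mm in front of its back; x points to the open mouth, z up. Flat 3 mm floor up to x = 0.044, then a ramp rising 12 degrees to the front rim. Side walls 3 mm thick, top at z = 0.056 from back to mouth; back wall 60 mm high.
- cup_grip (a point): Middle of the cup's black upright grip slab, 50 mm behind the cup's origin, 95 mm above its underside; same axes. The slab spans cup x = -0.080 to -0.020, z = 0.064 to 0.120, and is 18 mm thick with flat sides square to y, so that fingers closing along the cup's y can hold it at any pitch.
- cup_lip (a point): Middle of the cup's front rim (lower edge of its mouth): 100 mm in front of the origin, 14.5 mm above the underside; same axes. Cup and punches are smooth (friction about 0.25): level or tipped nose-down by 18 degrees they stay in, at 24 to 28 degrees they start to slide, at 40 degrees or more they all run out.
- punch_1: Worn drive punch, dark steel rod 104 mm long along its y, 17 mm thick, about 50 g, lying in the cup along the cup's x. Origin: middle of its underside.
- punch_2: Worn drive punch, as punch_1 but 13 mm thick.
- punch_3: Worn drive punch, as punch_1 but 21 mm thick.
- bin: Grey steel bin bolted to the bench, 200 mm deep (x), 190 mm wide (y), 214 mm high, walls 4 mm. Origin: middle of its underside; its front looks to its own -x (towards the robot), z up. Front wall at x = -0.100 up to the sill; from there it slopes back at 45 degrees up to the hinge line, where the flat top begins. The mouth in the slope is 140 mm wide, 95 mm along the slope, filled by the flap.
- mouth_sill (a point): Middle of the lower edge of the bin's mouth (sill): x = -0.100, z = 0.135 in the bin. Same axes as the bin. A round edge bead stands 3 mm above it.
- mouth_hinge (a point): Middle of the upper edge of the bin's mouth, on the flap's hinge line: x = -0.033, z = 0.202 in the bin. Same axes as the bin.
- flap (a joint): Angle of the aluminium flap (134 wide, 89 long, 3 mm thick) that runs from the hinge line down the slope. 0 is shut (lying in the slope); it swings only inward, to 1.45 rad. A light spring shuts it: 0.1 N m shut, 0.16 N m at 1 rad, 1 to 8 N at the cup's rim; the punches' weight does not open it. At about 1.2 rad, with the rim 60 mm or more inside (square to the slope), the punches pass below it.
- mat: Fixed cork mat 250 mm (x) by 180 mm (y), 4 mm thick, on which the cup stands. Origin: middle of its underside.
- wax: Loose cream wax block 34 x 62 x 24 mm on the bench; not part of the job. Origin: middle of its underside.
- tape: Loose roll of masking tape, 104 mm across, 25 mm high, lying flat; not part of the job. Origin: middle of its underside.
- spool: Loose white thread spool, 38 mm across, 49 mm high, standing; not part of the job. Origin: middle of its underside.

How it is judged:
By the outcome, as a careful person would: the job done as asked, in the order asked, and still so for the second after the job is handed in, with the robot touching nothing.
It also fails if it takes over 64 s, if anything falls off the work surface, if the arm or the gripper's body presses on something with over 40 N, if the wrist force passes 120 N, or if a joint passes its speed limit or range.

## Working session

There is one attempt and no reset: what is moved stays moved. The work goes in short steps, Python scripts to look and compute and a shell command to move; the robot and the scene stay as the last step left them, time stands still between calls to the robot, and variables do not carry over. Pictures are saved under pics/ and viewed, at most 10 in all, crops included, and the job is handed in when it is done.

```bash
ls; mkdir -p pics; cat > h.py <<'E'
import numpy as np, cv2
from rig import r
from scipy.spatial.transform import Rotation as R
def look(cam,name=None):
    st=r.state(); im,d=r.camera(cam); c=r.get_calibration(cam)
    if name: cv2.imwrite('pics/'+name,im[:,:,::-1])
    return im,d,c,st
def cloud(d,c,st=None):
    K=np.array(c['camera_matrix']);k1=c['k1']
    v,u=np.mgrid[0:d.shape[0],0:d.shape[1]]
    xd=(u-K[0,2])/K[0,0];yd=(v-K[1,2])/K[1,1]
    x,y=xd.copy(),yd.copy()
    for _ in range(15):
        s=1+k1*(x*x+y*y);x,y=xd/s,yd/s
    P=np.stack([x*d,y*d,d],-1)
    if 'mount' in c:
        M=np.array(c['mount']);P=P@M[:3,:3].T+M[:3,3]
        return P@R.from_quat(st['tcp_rot']).as_matrix().T+np.array(st['eef_pos'])
    return P@rot(c).T+np.array(c['origin'])
def rot(c):
    o=np.array(c['orientation'])
    return o if o.shape==(3,3) else R.from_quat(o).as_matrix()
E
python3 - <<'E'
from h import *
np.set_printoptions(precision=4,suppress=True)
print(r.state(), r.tcp_to_grasp)
for cam in ['side','top']:
    im,d,c,st=look(cam,cam+'0.png'); print(c)
    for n in ['cup','bin','mat','wax','tape','spool','flap','punch_1']:
        print(cam,n,[(np.round(o['bbox']),round(o['score'],2)) for o in r.look_for(cam,n)[:3]])
E
```

```text
pics
{'time': 0.0, 'qpos': array([-1.3675,  0.5921,  0.0483,  1.6099, -0.0333,  0.9427, -0.0337]), 'dq': array([ 0.0007, -0.0002, -0.0001,  0.0002,  0.0002, -0.0018,  0.0008]), 'tau': array([  0.0001, -54.8695,   1.5466, -19.8127,   0.0094,   0.0088,
         0.    ]), 'eef_pos': array([0.2118, 0.6925, 0.2301]), 'tcp_rot': array([ 0.1478,  0.989 , -0.0012, -0.0001]), 'contact_force': array([-0.634 ,  0.0073, -0.2895]), 'moment': array([0.032 , 0.0121, 0.0226]), 'finger_force': 0.0, 'finger_gap': 0.08516978619335354} 0.0187
{'camera_matrix': array([[546.5162,   0.    , 282.9581],
       [  0.    , 546.5162, 210.4105],
       [  0.    ,   0.    ,   1.    ]]), 'k1': -0.12701463882784428, 'origin': array([ 0.1857, -1.012 ,  1.0512]), 'orientation': array([ 0.8913, -0.1392,  0.0773, -0.4246])}
side cup [(array([259., 286.,  82.,  58.]), 0.83)]
side bin [(array([265., 151., 104., 119.]), 0.73)]
side mat [(array([233., 286., 118.,  85.]), 0.77)]
side wax [(array([232., 244.,  22.,  18.]), 0.65)]
side tape [(array([187., 178.,  34.,  27.]), 0.84)]
side spool [(array([359., 265.,  19.,  20.])
[... 376 characters left out ...]
y([0.3531, 0.0606, 1.2919]), 'orientation': array([ 0.7133, -0.694 ,  0.0786, -0.0584])}
top cup [(array([334., 212.,  42.,  64.]), 0.73)]
top bin [(array([214., 129.,  95., 101.]), 0.64), (array([337., 212.,  34.,  60.]), 0.23)]
top mat [(array([322., 206.,  67.,  88.]), 0.88)]
top wax [(array([249., 248.,  19.,  27.]), 0.59)]
top tape [(array([134., 257.,  35.,  38.]), 0.59)]
top spool [(array([320., 157.,  16.,  17.]), 0.72), (array([333., 210.,  38.,  61.]), 0.47)]
top flap [(array([238., 181.,  56.,  41.]), 0.92), (array([248., 251.,  19.,  24.]), 0.36)]
top punch_1 [(array([344., 234.,  12.,  32.]), 0.65), (array([343., 239.,   6.,  30.]), 0.6), (array([359., 229.,   8.,  23.]), 0.42)]
```

View pics/side0.png

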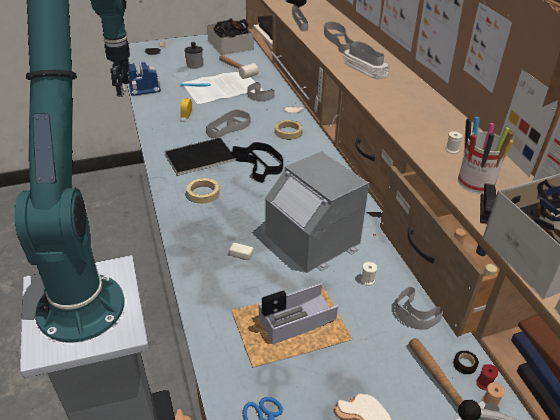

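View pics/top0.png

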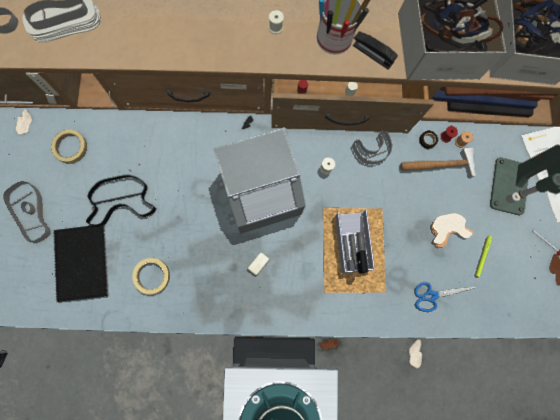

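```bash
python3 - <<'E'
from h import *
np.set_printoptions(precision=4,suppress=True)
im,d,c,st=look('top'); P=cloud(d,c); X=P.reshape(-1,3)
np.save('top.npy',P)
v,u=np.mgrid[0:420,0:560]
def box(l,t,w,h,z0,z1):
    m=(u>=l)&(u<=l+w)&(v>=t)&(v<=t+h)&(P[...,2]>z0)&(P[...,2]<z1)&(d>0)
    return P[m]
def rep(n,p):
    q=p[:,:2].astype(np.float32); rc=cv2.minAreaRect(q); print(n,len(p),'rect',rc,'z',np.percentile(p[:,2],[2,50,98]),'med',np.median(p,0))
rep('bench',box(380,300,100,80,-.1,.1))
rep('mat',box(318,202,75,96,.002,.012))
rep('cup',box(326,204,58,80,.015,.2))
rep('grip',box(326,204,58,80,.09,.2))
rep('cupwall',box(326,204,58,80,.048,.07))
rep('bintop',box(205,120,110,110,.195,.24))
rep('binall',box(205,120,110,115,.10,.24))
rep('wax',box(245,244,27,35,.015,.05))
rep('tape',box(130,253,43,46,.015,.05))
rep('spool',box(316,153,24,25,.03,.08))
ims,ds,cs,_=look('side'); S=cloud(ds,cs); np.save('side.npy',S)
def sb(l,t,w,h,z0,z1):
    m=(u>=l)&(u<=l+w)&(v>=t)&(v<=t+h)&(S[...,2]>z0)&(S[...,2]<z1)&(ds>0)
    return S[m]
rep('s bintop',sb(260,145,115,130,.205,.24)); rep('s binall',sb(260,145,115,130,.03,.24)); rep('s grip',sb(255,260,90,85,.07,.2)); rep('s mat',sb(229,280,126,95,.002,.012))
rep('s wall',sb(255,260,90,85,.05,.068))
E
```

```text
bench 3845 rect ((0.2946491837501526, -0.4330306649208069), (0.10989382863044739, 0.3061346411705017), 0.44317826628685) z [-0.0063 -0.0008  0.0063] med [ 0.2953 -0.4303 -0.0008]
mat 2900 rect ((0.4932543635368347, -0.21349099278450012), (0.2872384190559387, 0.2278027981519699), 0.42493414878845215) z [0.0021 0.0045 0.0109] med [ 0.4827 -0.1995  0.0045]
cup 1300 rect ((0.5085198283195496, -0.19963130354881287), (0.18112072348594666, 0.0874127447605133), 6.7781572341918945) z [0.0153 0.0333 0.1244] med [ 0.4969 -0.2017  0.0333]
grip 194 rect ((0.4485757350921631, -0.20656728744506836), (0.05996977537870407, 0.019093632698059082), 6.802786827087402) z [0.0927 0.1209 0.1268] med [ 0.4472 -0.2031  0.1209]
cupwall 288 rect ((0.5122936367988586, -0.1993078887462616), (0.17329634726047516, 0.08719824254512787), 6.962212085723877) z [0.0485 0.0589 0.066 ] med [ 0.4999 -0.2019  0.0589]
bintop 4095 rect ((0.6811347007751465, 0.08417443931102753), (0.14783598482608795, 0.19069084525108337), 19.652080535888672) z [0.1973 0.2132 0.2174] med [0.6793 0.0847 0.2132]
binall 6101 rect ((0.655363202095
[... 855 characters left out ...]
60 rect ((0.7217466235160828, 0.19079245626926422), (0.646622359752655, 0.36010393500328064), 74.10343933105469) z [0.0338 0.1521 0.2166] med [0.6474 0.0253 0.1521]
s grip 453 rect ((0.44641372561454773, -0.21262457966804504), (0.0574440062046051, 0.020189588889479637), 8.239192008972168) z [0.075  0.1078 0.1263] med [ 0.4448 -0.2179  0.1078]
s mat 4556 rect ((0.4984011948108673, -0.21011462807655334), (0.29872241616249084, 0.3278065025806427), 72.60233306884766) z [0.0021 0.0043 0.0105] med [ 0.4661 -0.2529  0.0043]
s wall 525 rect ((0.5094625949859619, -0.20365412533283234), (0.1718982458114624, 0.08842448890209198), 7.462444305419922) z [0.0504 0.0581 0.0653] med [ 0.512  -0.237   0.0581]
```

The side view shows the cup on the cork mat around (300,310), with its black grip at (273,303), and the bin at (315,210) with its flap towards the robot. In the top view the cup is at (355,243), mouth up and away from the robot, and the bin is at (260,180). The wax (258,263), spool (327,163) and tape (151,275) are clear of the path. Next I refine the bin and mat poses.

```bash
python3 - <<'E'
from h import *
np.set_printoptions(precision=4,suppress=True)
P=np.load('top.npy');S=np.load('side.npy')
it=cv2.imread('pics/top0.png');is_=cv2.imread('pics/side0.png')
v,u=np.mgrid[0:420,0:560]
def plane(p):
    c=p.mean(0)
    for _ in range(4):
        n=np.linalg.svd(p-c,full_matrices=False)[2][2]; e=np.abs((p-c)@n); p=p[e<max(.002,1.5*np.median(e))]; c=p.mean(0)
    return c,n*np.sign(-n[0] if abs(n[0])>.3 else n[1]),len(p)
# flap plane (side and top), front wall (side), right wall (side), slope
for nm,C,b in [('flap side',S,(284,185,20,20)),('flap top',P,(245,193,40,18)),('front side',S,(270,222,28,15)),('right side',S,(325,200,30,40)),('front top',P,(240,221,50,8))]:
    l,t,w,h=b; p=C[t:t+h,l:l+w].reshape(-1,3); c,n,k=plane(p[np.isfinite(p).all(1)]); print(nm,c,n,k,'az',np.degrees(np.arctan2(n[1],n[0])))
for nm,C,im,b in [('top',P,it,(315,200,78,100)),('side',S,is_,(225,280,135,95))]:
    hsv=cv2.cvtColor(im,cv2.COLOR_BGR2HSV); l,t,w,h=b
    m=np.zeros((420,560),np.uint8); m[t:t+h,l:l+w]=1
    m&=((hsv[...,0]>8)&(hsv[...,0]<25)&(hsv[...,1]>80)).astype(np.uint8)
    m=cv2.morphologyEx(m,cv2.MORPH_OPEN,np.ones((3,3)))>0
    p=C[m]; p=p[np.abs(p[:,2]-.004)<.015]; print('mat',nm,len(p),cv2.minAreaRect(p[:,:2].astype(np.float32)),np.median(p[:,2]))
# cup rim wall fits
b=P[204:285,326:385].reshape(-1,3); b=b[(b[:,2]>.05)&(b[:,2]<.066)]
print('cup wall',cv2.minAreaRect(b[:,:2].astype(np.float32)))
# bin top from both merged
for C,bb in [(P,(205,120,110,110)),(S,(260,145,115,130))]:
    l,t,w,h=bb; p=C[t:t+h,l:l+w].reshape(-1,3); p=p[(p[:,2]>.208)&(p[:,2]<.222)&(p[:,0]>.55)&(p[:,0]<.8)]; print('bintop',cv2.minAreaRect(p[:,:2].astype(np.float32)),np.median(p[:,2]))
E
```

```text
flap side [0.5911 0.0687 0.1773] [-0.6877 -0.2071  0.6958] 169 az -163.24257731615074
flap top [0.5923 0.0606 0.1721] [-0.6751 -0.231   0.7006] 411 az -161.11225866643846
front side [0.5516 0.0297 0.0982] [0.1926 0.6254 0.7562] 147 az 72.8832719638659
right side [ 0.6913 -0.0154  0.1328] [-0.3342  0.9425 -0.0024] 681 az 109.52666152249887
front top [0.5489 0.0722 0.0625] [-0.98   -0.1984 -0.0177] 130 az -168.55740289806138
mat top 3032 ((0.49233123660087585, -0.20553649961948395), (0.24868187308311462, 0.18062236905097961), 1.179582953453064) 0.0031184102865331464
mat side 3125 ((0.4920441210269928, -0.2086154818534851), (0.252206027507782, 0.18347591161727905), 0.8133054375648499) 0.004462643896810281
cup wall ((0.5124417543411255, -0.19928982853889465), (0.17299795150756836, 0.08719824254512787), 6.962211608886719)
bintop ((0.685111939907074, 0.08566240221261978), (0.13997766375541687, 0.19024169445037842), 19.208784103393555) 0.21337920398305144
bintop ((0.6838282346725464, 0.0818227082490921), (0.14469632506370544, 0.1976972073316574), 19.037338256835938) 0.21412122521587085
```

```bash
cat >> h.py <<'E'
def T(): 
    s=r.state(); return np.array(s['eef_pos']),R.from_quat(s['tcp_rot']),s
def shift(p0,rot,p1): return rot.inv().apply(np.array(p1)-p0)/.04
def turn(r0,r1): return np.degrees((r0.inv()*r1).as_rotvec())/6
def Rcup(yaw,pitch=0): # tool x=cup x, y=-cup y, z=-cup z ; pitch>0 nose-down (deg)
    return R.from_euler('ZYX',[yaw,pitch,180],degrees=True)
E
python3 - <<'E'
from h import *
np.set_printoptions(precision=3,suppress=True)
p,q,s=T(); w=[(.43,.30,.34),(.46,-.05,.34),(.457,-.206,.24)]
for x in w: print(shift(p,q,x)); p=np.array(x)
print(turn(q,Rcup(6.9)))
E
```

```text
[-8.087 -7.809 -2.717]
[-3.276 -8.148  0.   ]
[-1.068 -3.751  2.5  ]
[ 0.001  0.    26.016]
```

```bash
python3 -m pendant '-.65 -.65 -.4 0 0 0 1;-.65 -.65 -.4 0 0 0 1;-.65 -.65 -.4 0 0 0 1;-.68 -.65 -.3 0 0 0 1;-.68 -.65 -.3 0 0 0 1;-.68 -.65 -.3 0 0 0 1;-.68 -.65 -.3 0 0 0 1;-.68 -.65 -.3 0 0 0 1;-.68 -.65 0 0 0 0 1;-.68 -.65 0 0 0 0 1;-.68 -.65 0 0 0 0 1;-.68 -.66 0 0 0 0 1;-.36 -.9 0 0 0 0 1;-.36 -.9 0 0 0 0 1;-.36 -.9 0 0 0 0 1;-.36 -.9 0 0 0 0 1;-.36 -.9 0 0 0 0 1;-.36 -.9 0 0 0 0 1;-.36 -.9 0 0 0 0 1;-.37 -.9 0 0 0 0 1'
python3 -m pendant '-.3 -.95 0 0 0 0 1;-.3 -.95 .3 0 0 0 1;-.3 -.95 .5 0 0 0 1;-.3 -.9 .5 0 0 0 1;0 0 .4 0 0 1 1;0 0 .4 0 0 1 1;0 0 .4 0 0 1 1;0 0 0 0 0 1 1;0 0 0 0 0 1 1;0 0 0 0 0 1 1;0 0 0 0 0 1 1;0 0 0 0 0 1 1;0 0 0 0 0 1 1;0 0 0 0 0 1 1;0 0 0 0 0 1 1;0 0 0 0 0 1 1;0 0 0 0 0 1 1;0 0 0 0 0 1 1;0 0 0 0 0 1 1;0 0 0 0 0 1 1'
python3 -m pendant '0 0 0 0 0 1 1;0 0 0 0 0 1 1;0 0 0 0 0 1 1;0 0 0 0 0 1 1;0 0 0 0 0 1 1;0 0 0 0 0 1 1;0 0 0 0 0 1 1;0 0 0 0 0 1 1;0 0 0 0 0 1 1;0 0 0 0 0 1 1;0 0 0 0 0 0 1;0 0 0 0 0 0 1'
python3 - <<'E'
from h import *
np.set_printoptions(precision=4,suppress=True)
p,q,s=T(); print(p,s['qpos'],s['time'],shift(p,q,(.457,-.206,.097+.004-.0187-.003)),turn(q,Rcup(6.9)))
im,d,c,st=look('wrist','w1.png'); P=cloud(d,c,st)
g=P[(P[...,2]>.105)&(P[...,2]<.135)&(d>0)]
w=P[(P[...,2]>.05)&(P[...,2]<.066)&(d>0)]
for n,a in [('g',g),('w',w)]:
    if len(a)>20: print(n,len(a),cv2.minAreaRect(a[:,:2].astype(np.float32)),a.min(0),a.max(0))
E
```

```text
time: 2.67
eef_pos: [0.4554, -0.0109, 0.3398]
tcp_rot: [0.148, 0.989, 0.0, 0.0]
contact_force: [1.3, 0.4, -0.4]
finger_gap: 0.0853
finger_force: 0.0
time: 4.33
eef_pos: [0.4579, -0.1627, 0.2414]
tcp_rot: [0.835, 0.55, 0.0, 0.0]
contact_force: [-0.1, -0.5, -1.0]
finger_gap: 0.0852
finger_force: 0.0
time: 5.33
eef_pos: [0.4578, -0.1627, 0.2411]
tcp_rot: [0.998, 0.063, -0.0, 0.0]
contact_force: [0.3, -0.4, -0.3]
finger_gap: 0.0855
finger_force: 0.0
[ 0.4578 -0.1627  0.2411] [-0.6004  0.5492  1.2194  2.1556 -0.6747  0.9009 -0.4202] 5.3333 [-0.1548  1.0686  4.0466] [0.0046 0.0028 0.0451]
g 3755 ((0.5222033262252808, -0.0943535566329956), (0.31193381547927856, 0.087642140686512), 63.91434860229492) [ 0.4187 -0.2194  0.105 ] [0.5932 0.065  0.135 ]
w 3496 ((0.5152470469474792, -0.07278943061828613), (0.3646433353424072, 0.18295462429523468), 88.14818572998047) [ 0.4206 -0.2526  0.05  ] [0.6077 0.109  0.066 ]
```

View pics/w1.png

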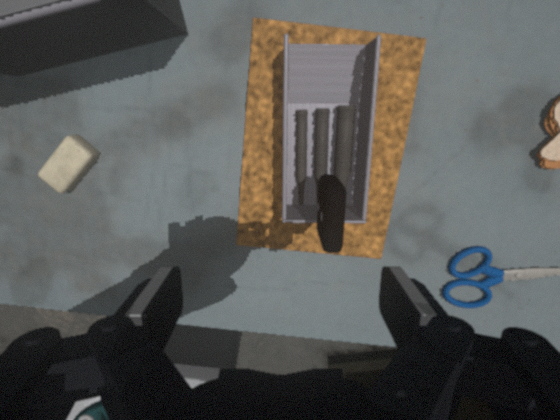

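The wrist view shows the cup at about (328,130) with three punches in it, and the grip slab at (332,212). I refine the cup pose from that region.

```bash
python3 - <<'E'
from h import *
np.set_printoptions(precision=4,suppress=True)
im,d,c,st=look('wrist'); P=cloud(d,c,st); v,u=np.mgrid[0:420,0:560]
b=(u>270)&(u<400)&(v>25)&(v<258)&(d>0)
g=P[b&(P[...,2]>.112)&(P[...,2]<.135)]; w=P[b&(P[...,2]>.052)&(P[...,2]<.066)]
for n,a in [('g',g),('w',w)]: print(n,len(a),cv2.minAreaRect(a[:,:2].astype(np.float32)),np.median(a,0))
E
```

```text
g 1523 ((0.4480573236942291, -0.2078477293252945), (0.05846523493528366, 0.018749188631772995), 6.5407328605651855) [ 0.4501 -0.2066  0.1232]
w 2288 ((0.5111595392227173, -0.20106017589569092), (0.17332211136817932, 0.08579957485198975), 6.630608081817627) [ 0.5081 -0.2306  0.0609]
```

```bash
python3 -m pendant '-.09 .54 0 0 0 .1 1;-.09 .54 0 0 0 0 1;0 0 .8 0 0 0 1;0 0 .8 0 0 0 1;0 0 .8 0 0 0 1;0 0 .8 0 0 0 1;0 0 .5 0 0 0 1;0 0 .38 0 0 0 1;0 0 0 0 0 0 1;0 0 0 0 0 0 -1;0 0 0 0 0 0 -1;0 0 0 0 0 0 -1;0 0 0 0 0 0 -1;0 0 0 0 0 0 -1;0 0 0 0 0 0 -1;0 0 0 0 0 0 -1;0 0 0 0 0 0 -1;0 0 0 0 0 0 -1;0 0 0 0 0 0 -1'
python3 -c "
from h import *
s=r.state();print(s)"
```

```text
time: 7.02
eef_pos: [0.4561, -0.2068, 0.0787]
tcp_rot: [0.998, 0.056, 0.001, -0.0]
contact_force: [-0.7, 0.9, 6.0]
finger_gap: 0.0172
finger_force: 62.0
{'time': 7.0167, 'qpos': array([-0.23208636,  0.74263492,  0.82873732,  2.23780918, -1.03729359,
        0.6182247 , -0.07179911]), 'dq': array([-1.22589991e-05, -7.01311280e-04, -6.90577867e-04, -2.52757074e-04,
       -1.15372571e-03, -2.79970660e-04,  6.26574862e-04]), 'tau': array([ 1.14593029e-01, -3.85154021e+01,  9.35980439e+00, -6.60642028e+00,
        2.70592264e-02, -2.57217363e-01,  2.22802424e-02]), 'eef_pos': array([ 0.45609129, -0.2068395 ,  0.07866909]), 'tcp_rot': array([ 9.98450802e-01,  5.56368671e-02,  7.31031701e-04, -7.28166407e-07]), 'contact_force': array([-0.72351903,  0.90840391,  5.95012649]), 'moment': array([ 0.20062033,  0.01841575, -0.02517406]), 'finger_force': 61.99494123458862, 'finger_gap': 0.01716129038341605}
```

```bash
python3 -m pendant '0 0 -.15 0 0 0 -1;0 0 -.3 0 0 0 -1;0 0 -.5 0 0 0 -1;0 0 -.6 0 0 0 -1;0 0 -.6 0 0 0 -1;0 0 -.6 0 0 0 -1;0 0 -.6 0 0 0 -1;0 0 -.5 0 0 0 -1;0 0 -.3 0 0 -.3 -1;0 0 -.15 0 0 -.4 -1;0 0 0 0 0 -.5 -1;0 0 0 0 0 -.5 -1;0 0 0 0 0 -.4 -1;0 0 0 0 0 -.1 -1;0 0 0 0 0 0 -1;0 0 0 0 0 0 -1'
python3 - <<'E'
from h import *
np.set_printoptions(precision=4,suppress=True)
p,q,s=T(); print(p,s['qpos'],s['finger_gap'],turn(q,Rcup(19.5)),turn(Rcup(19.5),Rcup(19.5,10)),shift(p,q,(.422,-.1,.25)),shift(p,q,(.422,-.008,.25)))
look('side','s2.png')
im,d,c,st=look('wrist'); P=cloud(d,c,st)
a=P[(d>0)&(d<.35)].reshape(-1,3); L=(a-p)@q.as_matrix()  # tool coords
# walls of the cup in tool frame: points with |y|~.04, tops
m=(np.abs(np.abs(L[:,1])-.0405)<.004)&(L[:,0]>-.02)&(L[:,0]<.15)
for x0 in np.arange(-.02,.15,.02):
    k=m&(L[:,0]>x0)&(L[:,0]<x0+.02)
    if k.sum()>5: print(round(x0+.01,3),np.percentile(L[k,2],5),k.sum())
E
```

```text
time: 8.35
eef_pos: [0.455, -0.2062, 0.2495]
tcp_rot: [0.985, 0.17, -0.001, -0.0]
contact_force: [-0.6, -0.4, -3.6]
finger_gap: 0.0175
finger_force: 60.5
[ 0.455  -0.2062  0.2495] [-0.4719  0.5057  1.1361  2.1183 -0.6001  0.891  -0.2113] 0.01751029900592696 [-0.0102  0.0095  0.0116] [-0.     -1.6667 -0.    ] [ 0.1122 -2.7766 -0.0107] [ 0.8826 -4.9438 -0.0091]
-0.01 -0.0758146623656959 5272
0.01 -0.08042454698552795 9018
0.03 0.016973770553132855 2155
0.05 0.01698652050745146 2362
0.07 0.017000547332754558 2608
0.09 0.01701651378523928 2843
0.11 0.0169883570756036 2830
0.13 0.03876990813441426 424
```

View pics/s2.png

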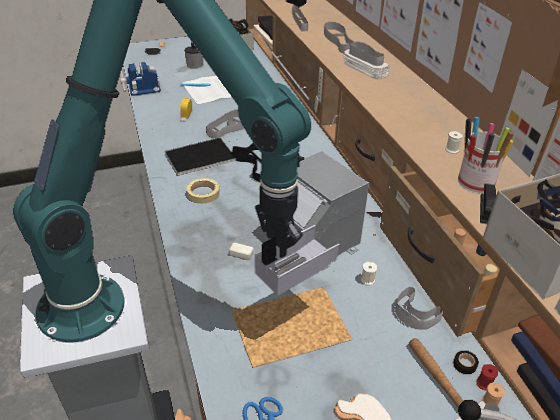

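The side view shows the cup lifted level at (298,265), with its contents and clear of the bin; the mat below is empty. The depth data confirm there is no pitch slip. I carry it to in front of the mouth.

```bash
python3 -m pendant '0 -.2 0 0 -.2 0 -1;.02 -.4 0 0 -.3 0 -1;.02 -.5 0 0 -.3 0 -1;.03 -.56 0 0 -.3 0 -1;.03 -.56 0 0 -.3 0 -1;.03 -.56 0 0 -.3 0 -1;.15 -.5 0 0 -.2 0 -1;.16 -.5 0 0 -.1 0 -1;.16 -.5 0 0 0 0 -1;.16 -.4 0 0 0 0 -1;.16 -.3 0 0 0 0 -1;0 0 0 0 0 0 -1;0 0 0 0 0 0 -1'
cat >> h.py <<'E'
BC=np.array([.6545,.074,0]);BY=19.5;TC=np.array([-.142,-.0585]) # TCP rel. rim in cup (x,-z)
def binpose(p,q):
    e=q.as_matrix(); a=np.radians(BY); B=np.array([[np.cos(a),np.sin(a),0],[-np.sin(a),np.cos(a),0],[0,0,1]])
    rim=p+e[:,0]*.142+e[:,2]*.0585
    return B@(p-BC),B@(rim-BC),np.degrees(np.arcsin(-e[2,0]))
def tcp_for(X,Z,th,Y=0):
    q=Rcup(BY,th); e=q.as_matrix(); a=np.radians(BY)
    rim=BC+np.array([X*np.cos(a)-Y*np.sin(a),X*np.sin(a)+Y*np.cos(a),Z])
    return rim-e[:,0]*.142-e[:,2]*.0585,q
def go(wps):
    p,q,_=T()
    for X,Z,th in wps:
        p1,q1=tcp_for(X,Z,th); print((X,Z,th),'shift',shift(p,q,p1),'turn',turn(q,q1),'TCP',p1); p,q=p1,q1
E
python3 - <<'E'
from h import *
np.set_printoptions(precision=3,suppress=True)
p,q,s=T(); print(p,s['qpos'],s['contact_force'],*binpose(p,q))
go([(-.118,.150,14),(-.05,.147,15),(-.034,.138,20),(-.028,.125,30),(-.025,.112,45),(-.02,.108,50)])
E
```

```text
time: 9.53
eef_pos: [0.4233, -0.0066, 0.2431]
tcp_rot: [0.98, 0.17, -0.103, 0.018]
contact_force: [-0.8, -1.0, -4.5]
finger_gap: 0.0171
finger_force: 60.5
[ 0.423 -0.007  0.243] [-0.99   0.595  1.273  2.165 -0.521  1.039 -0.624] [-0.808 -0.96  -4.463] [-0.245  0.001  0.243] [-0.118  0.002  0.156] 11.987044869215858
(-0.118, 0.15, 14) shift [0.089 0.03  0.033] turn [ 0.018 -0.336  0.029] TCP [ 0.427 -0.007  0.241]
(-0.05, 0.147, 15) shift [ 1.694  0.    -0.4  ] turn [ 0.    -0.167 -0.   ] TCP [0.492 0.017 0.24 ]
(-0.034, 0.138, 20) shift [ 0.586 -0.    -0.19 ] turn [ 0.    -0.833 -0.   ] TCP [0.516 0.025 0.242]
(-0.028, 0.125, 30) shift [ 0.56  0.   -0.34] turn [ 0.    -1.667 -0.   ] TCP [0.54  0.033 0.247]
(-0.025, 0.112, 45) shift [ 0.727  0.    -0.625] turn [ 0.  -2.5 -0. ] TCP [0.575 0.046 0.254]
(-0.02, 0.108, 50) shift [ 0.3    0.    -0.322] turn [-0.    -0.833 -0.   ] TCP [0.592 0.052 0.254]
```

```bash
python3 - <<'E'
from h import *
np.set_printoptions(precision=4,suppress=True)
im,d,c,st=look('wrist','w3.png'); P=cloud(d,c,st)
a=np.radians(BY); B=np.array([[np.cos(a),np.sin(a),0],[-np.sin(a),np.cos(a),0],[0,0,1]])
L=(P-BC)@B.T
k=(d>0)&(np.abs(L[...,1])<.1)&(L[...,2]>.16)&(L[...,2]<.198)&(np.abs(L[...,0]-L[...,2]+.235)<.02)
q=L[k]; print('slope pts',k.sum(),'offset x-z+.235:',np.percentile(q[:,0]-q[:,2]+.235,[5,25,50,75,95]))
t=(d>0)&(np.abs(L[...,2]-.214)<.006)&(L[...,0]>-.05)&(L[...,0]<.15)&(np.abs(L[...,1])<.14)
q=L[t]; print('top',t.sum(),np.percentile(q,[.5,50,99.5],axis=0)); print(cv2.minAreaRect(q[:,:2].astype(np.float32)))
E
```

```text
Traceback (most recent call last):
IndexError: index -1 is out of bounds for axis 0 with size 0
```

View pics/w3.png

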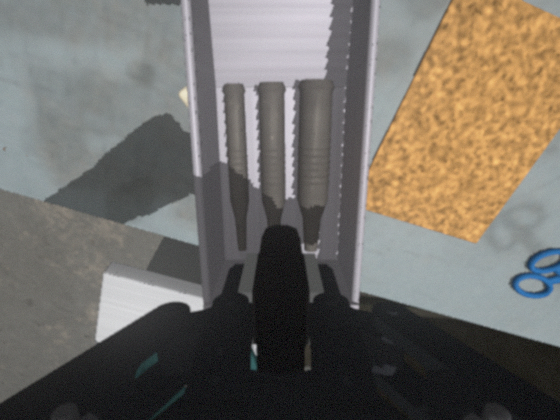

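The wrist view shows all three punches still in the cup, around (270,160); the bin is out of view ahead of it. I push in with the rim.

```bash
python3 -m pendant '.1 .03 0 0 -.17 0 -1;.2 0 0 0 -.16 0 -1;.25 0 -.05 0 -.1 0 -1;.3 0 -.07 0 -.1 0 -1;.3 0 -.07 0 0 0 -1;.3 0 -.07 0 0 0 -1;.2 0 -.07 0 0 0 -1;.1 0 -.04 0 0 0 -1;0 0 0 0 0 0 -1;0 0 0 0 0 0 -1'
python3 - <<'E'
from h import *
np.set_printoptions(precision=3,suppress=True)
p,q,s=T(); print(p,s['qpos'],s['contact_force'],s['moment'],*binpose(p,q))
look('side','s4.png')
im=cv2.imread('pics/s4.png')[120:300,200:420]; cv2.imwrite('pics/s4c.png',cv2.resize(im,None,fx=3,fy=3,interpolation=cv2.INTER_CUBIC))
go([(-.034,.138,20),(-.028,.125,30),(-.025,.112,45),(-.02,.108,50)])
E
```

```text
time: 10.42
eef_pos: [0.4902, 0.0158, 0.2401]
tcp_rot: [0.977, 0.168, -0.131, 0.022]
contact_force: [-1.1, -0.8, -2.2]
finger_gap: 0.0175
finger_force: 60.5
[0.49  0.016 0.24 ] [-0.915  0.702  1.196  1.998 -0.544  1.164 -0.673] [-1.086 -0.843 -2.197] [-0.033  0.047 -0.073] [-0.174 -0.     0.24 ] [-0.053  0.     0.146] 15.222142881045743
(-0.034, 0.138, 20) shift [ 0.646 -0.    -0.212] turn [-0.    -0.798  0.008] TCP [0.516 0.025 0.242]
(-0.028, 0.125, 30) shift [ 0.56  0.   -0.34] turn [ 0.    -1.667 -0.   ] TCP [0.54  0.033 0.247]
(-0.025, 0.112, 45) shift [ 0.727  0.    -0.625] turn [ 0.  -2.5 -0. ] TCP [0.575 0.046 0.254]
(-0.02, 0.108, 50) shift [ 0.3    0.    -0.322] turn [-0.    -0.833 -0.   ] TCP [0.592 0.052 0.254]
```

View pics/s4c.png

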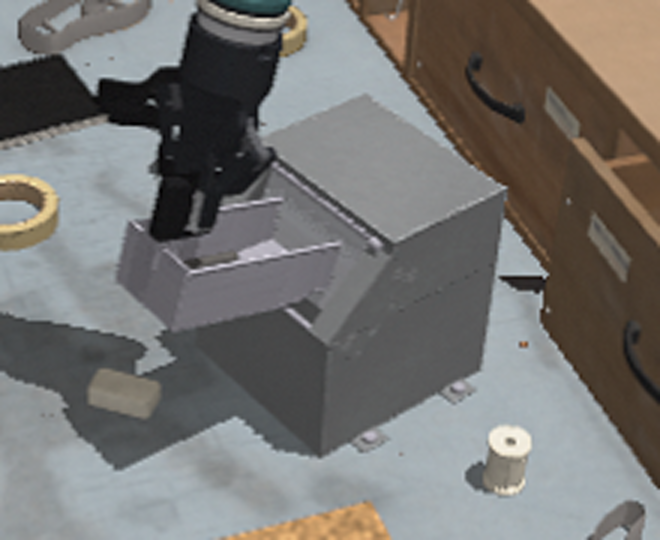

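The crop shows the cup's front entering the mouth around (330,260), with the flap pushed in and the walls clear of the mouth edges on both sides. I go deeper and start tipping.

```bash
python3 -m pendant '.32 0 -.1 0 -.4 0 -1;.32 0 -.11 0 -.4 0 -1;.13 0 -.09 0 -.4 0 -1;.13 0 -.1 0 -.4 0 -1;.13 0 -.1 0 -.4 0 -1;.14 0 -.1 0 -.45 0 -1'
python3 - <<'E'
from h import *
np.set_printoptions(precision=3,suppress=True)
p,q,s=T(); print(p,s['qpos'],s['contact_force'],s['moment'],*binpose(p,q))
go([(-.025,.114,42),(-.022,.110,50)])
E
```

```text
time: 10.97
eef_pos: [0.5378, 0.0333, 0.2468]
tcp_rot: [0.951, 0.163, -0.257, 0.043]
contact_force: [-3.0, -1.1, -4.6]
finger_gap: 0.0173
finger_force: 60.2
[0.538 0.033 0.247] [-0.824  0.868  1.129  1.743 -0.454  1.47  -0.758] [-3.042 -1.107 -4.648] [-0.067  0.213 -0.038] [-0.124  0.001  0.247] [-0.03   0.001  0.125] 30.245227081354642
(-0.025, 0.114, 42) shift [ 0.625  0.013 -0.528] turn [-0.015 -1.959  0.001] TCP [0.568 0.043 0.252]
(-0.022, 0.11, 50) shift [ 0.361  0.    -0.456] turn [-0.    -1.333 -0.   ] TCP [0.59  0.051 0.256]
```

```bash
python3 -m pendant '.115 0 -.11 0 -.4 0 -1;.115 0 -.11 0 -.4 0 -1;.115 0 -.115 0 -.4 0 -1;.115 0 -.115 0 -.4 0 -1;.115 0 -.12 0 -.4 0 -1;.11 0 -.15 0 -.45 0 -1;.11 0 -.16 0 -.45 0 -1;.11 0 -.16 0 -.45 0 -1;0 0 0 0 0 0 -1;0 0 0 0 0 0 -1;0 0 0 0 0 0 -1;0 0 0 0 0 0 -1;0 0 0 0 0 0 -1;0 0 0 0 0 0 -1;0 0 0 0 0 0 -1;0 0 0 0 0 0 -1'
python3 - <<'E'
from h import *
np.set_printoptions(precision=3,suppress=True)
p,q,s=T(); print(p,s['qpos'],s['contact_force'],s['moment'],*binpose(p,q))
look('wrist','w5.png'); look('side','s5.png')
print([(np.round(o['bbox']),round(o['score'],2)) for o in r.look_for('wrist','punch_1')])
a=cv2.imread('pics/w5.png'); b=cv2.imread('pics/s5.png')[100:310,180:460]
cv2.imwrite('pics/c5.png',np.hstack([cv2.resize(a,(440,330)),cv2.resize(b,(360,330))])[:, :800])
E
```

```text
time: 12.3
eef_pos: [0.5911, 0.0518, 0.2569]
tcp_rot: [0.893, 0.154, -0.416, 0.072]
contact_force: [-2.3, -0.6, -2.6]
finger_gap: 0.0173
finger_force: 60.5
[0.591 0.052 0.257] [-0.712  1.055  1.054  1.427 -0.336  1.846 -0.801] [-2.262 -0.629 -2.585] [ 0.264 -0.641 -0.148] [-0.067  0.     0.257] [-0.021  0.     0.111] 49.99264882147547
[]
```

View pics/c5.png

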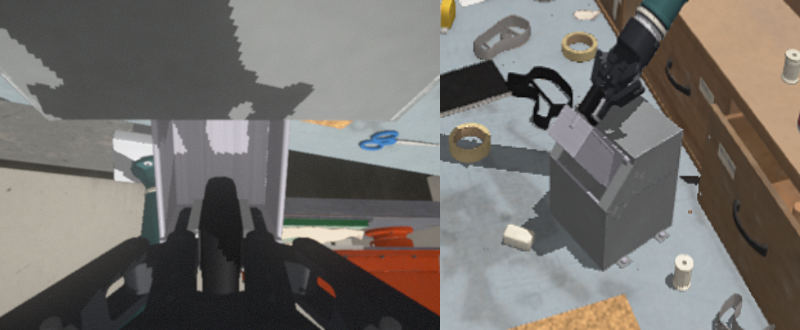

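The wrist view on the left shows the empty cup floor at about (225,150). The side view on the right shows the cup tipped about 50° in the mouth. I draw it straight back out.

```bash
python3 -m pendant '0 0 0 0 0 0 -1;0 0 0 0 0 0 -1;-.15 0 0 0 0 0 -1;-.3 0 0 0 0 0 -1;-.35 0 0 0 0 0 -1;-.35 0 0 0 0 0 -1;-.35 0 0 0 0 0 -1;-.35 0 0 0 0 0 -1;-.35 0 0 0 0 0 -1;-.35 0 0 0 0 0 -1;-.35 0 0 0 0 0 -1;-.2 0 0 0 0 0 -1;0 0 0 0 0 0 -1;0 0 0 0 0 0 -1'
python3 - <<'E'
from h import *
np.set_printoptions(precision=3,suppress=True)
p,q,s=T(); print(p,s['qpos'],s['contact_force'],s['moment'],*binpose(p,q))
look('wrist','w6.png'); look('side','s6.png')
a=cv2.imread('pics/w6.png'); b=cv2.imread('pics/s6.png')[100:310,180:460]
cv2.imwrite('pics/c6.png',np.hstack([cv2.resize(a,(440,330)),cv2.resize(b,(360,330))]))
E
```

```text
time: 13.62
eef_pos: [0.5166, 0.0254, 0.3516]
tcp_rot: [0.894, 0.155, -0.415, 0.072]
contact_force: [-0.6, 0.3, -2.0]
finger_gap: 0.0173
finger_force: 60.9
[0.517 0.025 0.352] [-0.791  0.89   1.133  1.573 -0.211  1.844 -0.755] [-0.606  0.276 -2.029] [ 0.49  -1.151 -0.05 ] [-0.146  0.     0.352] [-0.099  0.     0.205] 49.852351236860464
```

View pics/c6.png

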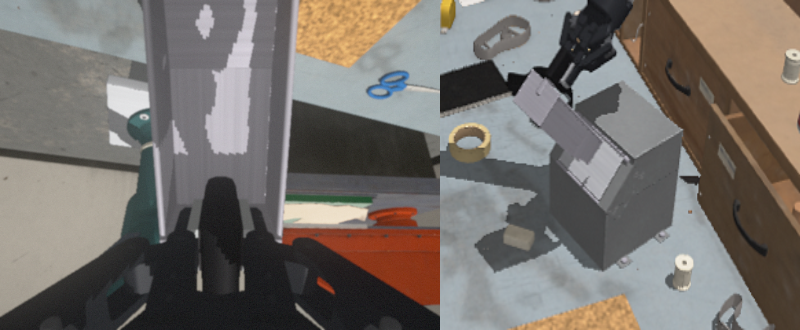

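The cup is out and its floor is bare (left, 220,100). On the right, the flap at about (605,175) is flush with the slope. I level the cup and return to the mat.

```bash
python3 -m pendant '-.2 .2 0 0 .5 0 -1;-.2 .4 0 0 .8 0 -1;-.2 .45 0 0 .8 0 -1;0 .45 0 0 .8 0 -1;0 .45 0 0 .8 0 -1;0 .45 0 0 .8 0 -1;0 .45 0 0 .8 0 -1;0 .45 0 0 .8 0 -1;0 .45 0 0 .8 0 -1;0 .45 0 0 .8 0 -1;-.2 .4 0 0 .4 0 -1;-.4 .3 0 0 0 0 -1;-.5 0 0 0 0 .5 -1;-.5 0 0 0 0 .5 -1;-.5 0 0 0 0 .5 -1;-.4 0 0 0 0 .5 -1;-.3 0 0 0 0 .5 -1;0 0 0 0 0 .58 -1;0 0 0 0 0 0 -1;0 0 0 0 0 0 -1'
python3 - <<'E'
from h import *
np.set_printoptions(precision=4,suppress=True)
p,q,s=T(); print(p,s['qpos'],s['contact_force']); print(turn(q,Rcup(1)),shift(p,q,(.443,-.2077,.105)))
im,d,c,st=look('wrist'); P=cloud(d,c,st)
a=P[(d>0)&(d<.35)].reshape(-1,3); L=(a-p)@q.as_matrix()
m=(np.abs(np.abs(L[:,1])-.0405)<.003)
for x0 in np.arange(.03,.16,.01):
    k=m&(L[:,0]>x0)&(L[:,0]<x0+.01)
    if k.sum()>5: print(round(x0+.005,3),np.percentile(L[k,2],[5,50]),k.sum())
E
```

```text
time: 15.38
eef_pos: [0.4587, -0.1943, 0.3714]
tcp_rot: [1.0, 0.011, -0.012, 0.004]
contact_force: [0.6, -0.0, -2.5]
finger_gap: 0.0175
finger_force: 60.7
[ 0.4587 -0.1943  0.3714] [-0.6846  0.3767  1.3246  1.9615 -0.3824  1.1296 -0.7514] [ 0.596  -0.0381 -2.5493]
[0.0711 0.233  0.0387] [-0.2358  0.2781  6.6688]
0.035 [0.0171 0.0334] 1053
0.045 [0.0171 0.0322] 1105
0.055 [0.0171 0.0324] 1161
0.065 [0.0171 0.0325] 1222
0.075 [0.017  0.0322] 1284
0.085 [0.017  0.0322] 1342
0.095 [0.0172 0.0322] 1361
0.105 [0.017  0.0307] 1418
0.115 [0.0172 0.0344] 1269
0.125 [0.0376 0.0565] 347
```

```bash
python3 -m pendant '-.12 .14 .3 .07 .23 .04 -1;-.12 .14 .6 0 0 0 -1;0 0 .8 0 0 0 -1;0 0 .8 0 0 0 -1;0 0 .8 0 0 0 -1;0 0 .8 0 0 0 -1;0 0 .8 0 0 0 -1;0 0 .7 0 0 0 -1;0 0 .5 0 0 0 -1;0 0 .3 0 0 0 -1;0 0 0 0 0 0 -1;0 0 0 0 0 0 -1'
python3 - <<'E'
from h import *
np.set_printoptions(precision=4,suppress=True)
p,q,s=T(); print(p,s['qpos'],s['contact_force']); print(turn(q,Rcup(1)),shift(p,q,(.443,-.2077,.0792)))
E
```

```text
time: 16.43
eef_pos: [0.4498, -0.2064, 0.1152]
tcp_rot: [1.0, 0.008, -0.0, 0.0]
contact_force: [-0.1, -0.0, -2.4]
finger_gap: 0.0177
finger_force: 60.8
[ 0.4498 -0.2064  0.1152] [-0.234   0.6472  0.8182  2.2318 -0.8622  0.6177 -0.3221] [-0.0864 -0.0425 -2.3563]
[ 0.0026  0.0031 -0.0077] [-0.1709  0.0299  0.9006]
```

```bash
python3 -m pendant '-.17 .03 .2 0 0 0 -1;0 0 .3 0 0 0 -1;0 0 .2 0 0 0 -1;0 0 .1 0 0 0 -1;0 0 .1 0 0 0 -1;0 0 0 0 0 0 -1;0 0 0 0 0 0 -1;0 0 0 0 0 0 -1'
python3 -c "
from h import *
s=r.state();print(s['eef_pos'],s['contact_force'],s['moment'])"
```

```text
time: 17.1
eef_pos: [0.4432, -0.2077, 0.0802]
tcp_rot: [1.0, 0.008, 0.001, 0.0]
contact_force: [-0.3, 0.5, -2.8]
finger_gap: 0.0175
finger_force: 60.7
[ 0.44320109 -0.20766606  0.08021115] [-0.26279817  0.47770678 -2.80598797] [0.02334656 0.0546826  0.02963753]
```

Still about 1.5 mm above the mat; I lower it a touch, release and go up.

```bash
python3 -m pendant '0 0 .03 0 0 0 -1;0 0 .02 0 0 0 -1;0 0 0 0 0 0 -1;0 0 0 0 0 0 -1;0 0 0 0 0 0 -.6;0 0 0 0 0 0 -.4;0 0 0 0 0 0 0;0 0 0 0 0 0 .5;0 0 0 0 0 0 1;0 0 0 0 0 0 1;0 0 0 0 0 0 1;0 0 -.2 0 0 0 1;0 0 -.5 0 0 0 1;0 0 -.7 0 0 0 1;0 0 -.8 0 0 0 1;0 0 -.8 0 0 0 1;0 0 -.8 0 0 0 1;0 0 -.5 0 0 0 1;-.2 0 0 0 0 0 1;0 0 0 0 0 0 1'
python3 - <<'E'
from h import *
np.set_printoptions(precision=4,suppress=True)
im,d,c,st=look('wrist'); P=cloud(d,c,st); p,q,s=T(); print(p,s['contact_force'],s['time'])
v,u=np.mgrid[0:420,0:560]
b=(d>0)&(np.hypot(P[...,0]-.495,P[...,1]+.207)<.13)
for lo,hi in [(.112,.135),(.052,.066)]:
    a=P[b&(P[...,2]>lo)&(P[...,2]<hi)]; print(len(a),cv2.minAreaRect(a[:,:2].astype(np.float32)) if len(a)>5 else '')
look('side','s7.png'); im,d,c,st=look('top','t7.png'); P=cloud(d,c)
hsv=cv2.cvtColor(cv2.cvtColor(im,cv2.COLOR_RGB2BGR),cv2.COLOR_BGR2HSV)
w=P[(d>0)&(P[...,2]>.05)&(P[...,2]<.066)&(np.hypot(P[...,0]-.495,P[...,1]+.207)<.11)]
print('top wall',len(w),cv2.minAreaRect(w[:,:2].astype(np.float32)))
cv2.imwrite('pics/c7.png',np.hstack([cv2.resize(cv2.imread('pics/s7.png')[120:390,150:450],(400,360)),cv2.resize(cv2.imread('pics/t7.png')[100:370,120:420],(400,360))]))
E
```

```text
time: 18.77
eef_pos: [0.4334, -0.2077, 0.2507]
tcp_rot: [1.0, 0.007, 0.001, -0.0]
contact_force: [-0.5, 0.8, -0.8]
finger_gap: 0.0855
finger_force: 0.0
[ 0.4333 -0.207   0.2497] [0.6526 0.5061 0.203 ] 18.8167
1427 ((0.4344947934150696, -0.20794543623924255), (0.059441376477479935, 0.018959498032927513), 0.1982780247926712)
2098 ((0.4982786774635315, -0.20700645446777344), (0.1731000691652298, 0.08601274341344833), 0.5838589072227478)
top wall 195 ((0.5003306269645691, -0.20514269173145294), (0.17288342118263245, 0.08654271811246872), 0.8141152262687683)
```

View pics/c7.png

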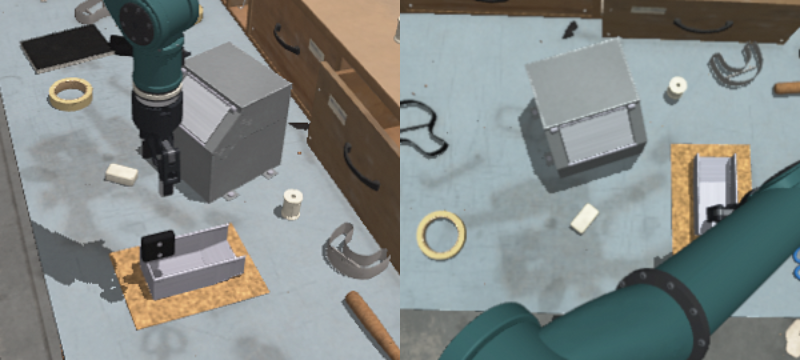

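The cup stands empty, upright and centred on the mat (left, 195,262), the flap is shut flush (right, 597,140), and the wax, tape and spool look unmoved. I hand the job in.

```bash
python3 -c "
from rig import r
print(r.hand_in())"
```

```text
the job is handed in; nothing more can be done
None
```

I tipped all three punches into the bin, the flap is shut again, and the empty cup stands upright within about 1 cm of the mat's centre; I handed the job in at about 19 s.

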